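# Set a chassis pin with the spring pin setter

### The arm

A 6-joint arm with a two-finger parallel gripper is mounted at the origin on the work surface. World frame = base frame: x ahead of the robot, y to its left, z up, the work surface at z = 0. Lengths are in mm, angles in degrees, forces in N, time in s.
With the tool pointing down it reaches from about 350 to 850 mm from the base axis. Payload 8.1 kg.
Tool frame: the origin (TCP) lies midway between the tips of the shut fingers; the grasp point (between the pads) lies 19 mm behind it; z points along the fingers, y is the line along which they close (so a half turn about z gives the same grasp; the last joint's range is limited). The gripper opens to 85 mm and grips with 20 to 120 N. Pads are 22 mm wide; open, the fingers measure 114 mm over their backs; the gripper's body (76 mm by 85 mm) begins 54 mm behind the grasp point. The pads swing forward as they close: fully open they stand 13 mm farther back than shut.
Start: joints at [-77.945, 7.471, 85.268, -0, 87.261, -4.893], TCP at [174.923, -573.94, 231.292] pointing down, gripper open.
Joint ranges: [-169.43, 169.43], [-51.17, 129.36], [1.28, 143.12], [-76.62, 256.62], [0, 156.53], [-152.29, 152.29]. Speed limits (degrees/s): [136.94, 136.94, 159.86, 180, 180, 180].

### API

Orientations are given as [roll, pitch, yaw] about the fixed x, y, z axes, in that order (R = Rz(yaw) Ry(pitch) Rx(roll)).
In Python, from bench import r gives the robot as it stands.
- The arm moves only by the tool step_arm, never from a script. Its arguments are lists of equal length, an entry for each row: "delta_pos": the shift along the world's x, y, z in units of 200 mm (1.0 is 200 mm), a list of three; "spin": the turn about the world's z in units of 180 degrees (1.0 is 180 degrees). In form: {"delta_pos": [[dx, dy, dz], ...], "spin": [spin, ...]}. A call has 1 to 8 rows; each row shifts and turns the commanded pose from where the row before left it; what a row does not reach is not made up. A row lasts 1/8 s, in which the tool goes at most 62.5 mm and 10.7 degrees, less where a joint would pass 70% of its speed; a pose out of reach is approached as far as the arm can. A call with a number of a shift or a turn outside -1 to 1 is refused whole. A call with a gripper value outside its range is refused whole. "gripper" is the opening, from -1 (shut) to 1 (fully open), set as the call begins (left out, the last holds). The fingers move at their own pace and stop on an object; "squeeze" is the grip in N (left out, the last holds). Time passes only in rows, so rows that do not move let the fingers close. It gives the time, the measured TCP pose, the force, the opening and the grip force at its end, in the units of the state.
- r.sense(): the state, without advancing time (a new reading comes with each control period).
- r.snapshot(name): name is "side" or "top"; returns a dict with "pixels" (480x640x3 uint8, blue, green, red), "fx", "fy", "cx", "cy" (pixels), "camera_from_world" (4x4, takes a point from world to camera coordinates). Camera axes: x right, y up, looking along -z (the intrinsics and any distortion apply to the point x, -y, -z); pixel columns grow to the right and rows downward; lengths in mm; the calibration is good to about 2 mm. A picture is of the moment at which its call begins. There is no depth.
- r.hand_in(): hands the job in; it is judged then, once.
The state is a dict: "time": time; "joint_pos": joint angles; "qd": joint speeds; "joint_efforts": joint torques, N m; "tool_pos": TCP position; "tcp_rot": TCP orientation; "ft_force": force on the tool from outside, world axes, zero at the start; "wrist_torque": the same for the moment, N m; "finger_gap": finger opening in mm; "grip_force": force on a finger pad.
Only numpy, scipy, OpenCV 4.12 (cv2) and the standard library are available. Lean on these libraries where they do the work, as an engineer would, in place of code of your own. Each camera call takes 0.05 s, during which the arm holds its last target. There are 200 camera calls.

### The job

Set the brass pin in the clamped bracket with the spring pin setter: draw its upright black handle back gently until the sear catches, without hauling it hard into the rubber stop just behind the catch, and take your hand off so that it stays cocked on its own for a second. Then press the trip plate down to fire it, so that the pin is driven fully home; leave the handle forward at rest, the trip plate up, and the other things on the bench where they are.

Things in the scene. Friction and masses are not known exactly. Their poses are not given: they have to be found in the camera images.
- setter: Bench spring pin setter, fixed: steel base plate 335 x 90 x 12 mm, grey and aluminium housing 64 mm wide, flat on top 62 mm above the table. Origin: on the table under the handle's rest place. Its x axis is the striking axis: bracket at +x (face at x = 106 mm, 68 mm high), handle drawn towards -x, trip plate at -x; z up.
- handle (a point): Centre of the draw handle, an upright round black bar, 18 mm in diameter, 49 mm tall (66 to 115 mm above the table; this point at 92 mm). It stands in a slot of the housing's top and slides with the striker; at rest above the setter's origin. Above the housing it stands free 120 mm towards the trip plate and 100 mm towards the bracket.
- striker (a joint): How far the striker and its handle are drawn back towards the setter's -x, in m; 0 at rest, where the spring is slack. The spring pulls forward with 0.35 N per mm of draw. Caught by the sear, it stays back by itself and the handle, eased forward about 2 mm, bears no more load; let go short of the catch, it flies forward and hits the pin.
- trip_top (a point): Centre of the top face of the trip plate, a steel plate 30 mm (along the setter's x) x 36 mm, at x = -140 mm on the setter, 80 mm above the table at rest; sprung upwards. Pressed down 4 to 9 mm with about 5 to 9 N it lowers the sear and fires the striker; it bottoms at 9 mm.
- pin (a joint): How far the brass pin has been driven towards the setter's +x, in m: 6 mm is fully home (head flush with the bracket), at the start 0 to 1 mm. It sits tight (about 6 N of friction) and is to be driven by the striker's blow.
- pin_head (a point): Centre of the end face of the brass pin, 8 mm in diameter, on the striking axis 45 mm above the table; at the start it stands 5 to 6 mm proud of the bracket face, in front of the striker's nose.
- meter: Yellow multimeter 140 x 75 x 34 mm lying beside the setter (bystander); origin under its centre.
- driver: Screwdriver lying beside the setter (bystander); origin under its middle.
- spare_bracket: Spare aluminium angle bracket 34 x 66 x 50 mm beyond the setter's nose (bystander); origin under its centre.
- tape: Roll of black tape 90 mm across, 20 mm high (bystander); origin under its centre.
- rear_cover: Black plastic rear cover 110 x 160 x 22 mm (bystander); origin under its centre.
- screw_tray: White two-part tray 100 x 140 x 30 mm (bystander); origin under its centre.
- adapter: White power adapter 90 x 50 x 32 mm (bystander); origin under its centre.
- rear_top (a point): Point on the rear housing's top, x = -100 mm on the setter. Hidden inside, the sear catches at 28 to 46 mm of draw, different each time, not to be seen. Riding over it adds up to 2 to 5 N in the last 20 mm or so before the catch; then this drops (the click). A rubber stop begins 2 mm past the catch: 6 N per mm on top of the spring; more than 24 N on it spoils it.

How it is judged (in metres and radians):
On the way, in this order (a step that is already met when the one before it is completed fails the run):
1. the striker stays cocked on the sear by itself, nothing of the robot touching it (value of joint striker above 0.022 m and velocity of joint striker between -0.01 and 0.01 m/s and contact force between each of the arm, the fingers and striker below 0.1 N), for 0.4 s.
2. the striker has been fired by the trip plate, no hand on it, and the pin is driven home (value of joint pin above 0.0045 m and value of joint striker below 0.01 m and contact force between each of the arm, the fingers and striker below 0.1 N), for 0.1 s.
At the end, for the whole second after the job is handed in: The pin is home (driven at least 4.5 of its 6 mm), the striker is forward at rest within 6 mm of its rest place and still, and the trip plate is up again within 3 mm (value of joint pin above 0.0045 m and value of joint striker between -0.009 and 0.006 m and velocity of joint striker between -0.02 and 0.02 m/s and height (world z) of trip_top above 0.077 m); the robot touches nothing.
It fails at once if the rubber stop behind the sear is loaded with more than 24 N (contact force between buffer_c0 and striker above 24 N).
It fails at once if a bystander is moved more than 30 mm (distance of any of meter, driver, spare_bracket, tape, rear_cover, screw_tray, adapter from where it was at the start of the episode above 0.03 m).
It also fails if it takes over 72 s, if anything falls off the work surface, if the arm or the gripper's body presses on something with over 40 N, if the wrist force passes 120 N, or if a joint passes its speed limit or range.

## Working session

There is one attempt and no reset: what is moved stays moved. The work goes in short steps, Python scripts to look and compute and a tool call to move; the robot and the scene stay as the last step left them, time stands still between calls to the robot, and variables do not carry over. Pictures are saved under pics/ and viewed, at most 10 in all, crops included, and the job is handed in when it is done.

Besides the shell and the picture viewer there is one more tool, called after "Call:" in YAML: its name, and indented under it one key for each argument. step_arm: Moves the arm, as the interface text tells. Shifts and turns lie within -1 to 1; 1 stands for 200 mm of shift or 180 degrees of turn. Its arguments: {"type":"object","properties":{"delta_pos":{"type":"array","items":{"type":"array","items":{"type":"number","minimum":-1,"maximum":1}}},"spin":{"type":"array","items":{"type":"number","minimum":-1,"maximum":1}},"gripper":{"type":"number"},"squeeze":{"type":"number"}},"required":["delta_pos","spin"]}

```bash
mkdir -p pics
python3 - <<'E'
from bench import r
import cv2,pickle
d={}
for n in("top","side"):
    s=r.snapshot(n);d[n]=s;cv2.imwrite(f"pics/{n}0.png",s["pixels"])
    print(n,s["fx"],s["fy"],s["cx"],s["cy"],s["camera_from_world"],[k for k in s])
pickle.dump(d,open("s0.pkl","wb"))
print(r.sense())
E
```

```text
top 478.96415841244317 478.96415841244317 323.28792250148723 241.53176297005035 [[-7.68761653e-04 -9.99997639e-01 -2.03228233e-03  7.29986766e+01]
 [ 9.87856763e-01 -1.07517171e-03  1.55363637e-01 -5.35282565e+02]
 [-1.55365455e-01 -1.88816624e-03  9.87855258e-01 -1.20528024e+03]
 [ 0.00000000e+00  0.00000000e+00  0.00000000e+00  1.00000000e+00]] ['pixels', 'fx', 'fy', 'cx', 'cy', 'camera_from_world']
side 613.8796220223131 613.8796220223131 324.33009242383514 243.62940214193233 [[-7.63739856e-01 -6.45509302e-01 -4.37874956e-03  4.39903465e+02]
 [ 4.82332573e-01 -5.75157830e-01  6.60718367e-01 -2.58799893e+02]
 [-4.29018324e-01  5.02504937e-01  7.50621120e-01 -1.73102717e+03]
 [ 0.00000000e+00  0.00000000e+00  0.00000000e+00  1.00000000e+00]] ['pixels', 'fx', 'fy', 'cx', 'cy', 'camera_from_world']
{'time': 0.1, 'joint_pos': array([-7.79457609e+01,  7.51328432e+00,  8.53244093e+01,  5.00319029e-04,
        8.72589802e+01, -4.89292207e+00]), 'qd': array([-0.0226501 , -0.16642053, -0.21038261, -0.00998352,  0.00883972,
        0.0546535 ]), 'joint_efforts': array([ 1.41408305e-03, -5.70952463e+01, -5.01941764e+01, -1.26842997e-04,
        8.10216326e-03, -4.74780313e-05]), 'tool_pos': array([ 174.81667388, -573.4545216 ,  230.31008099]), 'tcp_rot': array([-1.79903721e+02, -8.74355979e-03,  1.69471295e+01]), 'ft_force': array([-1.05170428,  0.35102736,  0.43032334]), 'wrist_torque': array([-0.00963074,  0.01510804,  0.0142916 ]), 'grip_force': 0.0, 'finger_gap': 85.46917784800799}
```

View pics/top0.png

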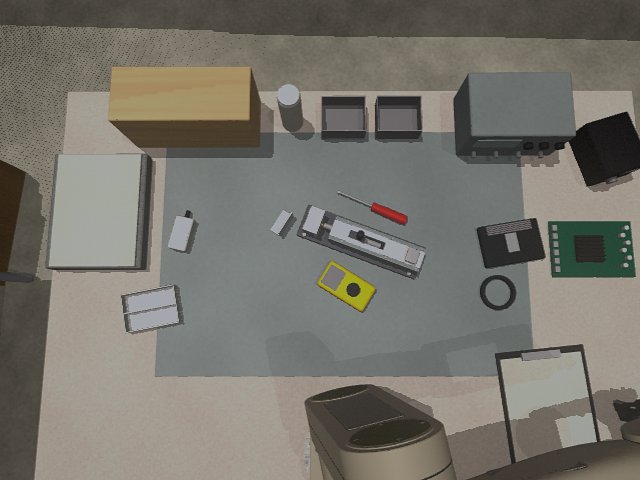

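View pics/side0.png

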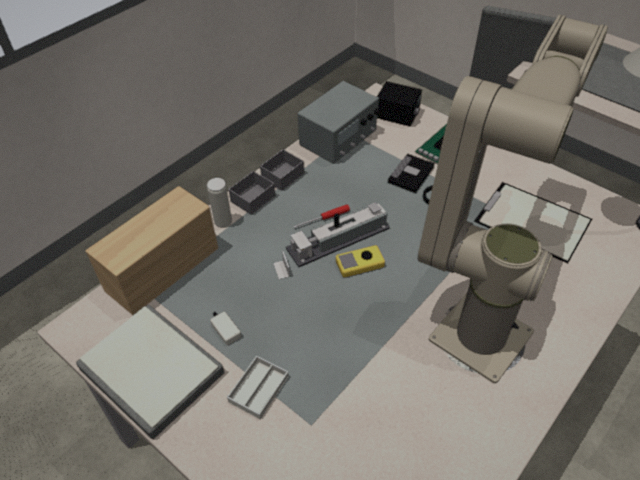

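The top view shows the setter running from the bracket at about (315,222) to the trip plate at about (412,257), with the handle near (361,236). The side view has the bracket at about (303,243), the handle at (337,218) and the trip plate at (376,211). Next I'll enlarge both.

Run:
```python
import cv2,pickle,numpy as np
d=pickle.load(open("s0.pkl","rb"))
a=cv2.resize(d["top"]["pixels"][195:285,290:435],None,fx=5,fy=5,interpolation=cv2.INTER_CUBIC)[:, :725]
b=cv2.resize(d["side"]["pixels"][195:270,275:400],None,fx=5,fy=5,interpolation=cv2.INTER_CUBIC)
cv2.imwrite("pics/a.png",a);cv2.imwrite("pics/b.png",b)
```

```text
(no output)
```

View pics/a.png

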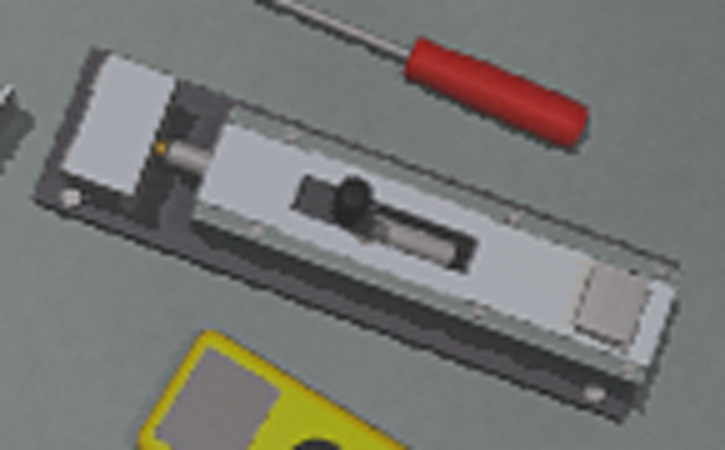

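View pics/b.png

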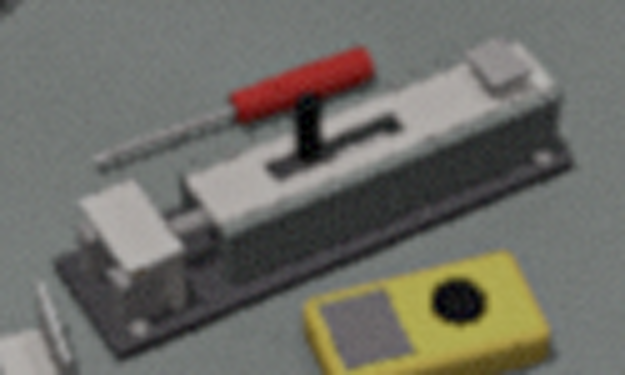

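The enlarged top view puts the handle top at crop (353,192), the trip plate centre at (611,303) and the bracket face edge from (176,82) to (133,195). In the side crop, the handle top is at (308,97) and the trip plate centre at (500,65).

```bash
cat > geo.py <<'E'
import numpy as np
def cast(s,uv,z):
    M=s["camera_from_world"];R=M[:3,:3];c=-R.T@M[:3,3]
    v=R.T@np.array([(uv[0]-s["cx"])/s["fx"],-(uv[1]-s["cy"])/s["fy"],-1])
    return c+v*(z-c[2])/v[2]
def px(s,P):
    q=s["camera_from_world"][:3]@np.append(P,1);return s["cx"]-s["fx"]*q[0]/q[2],s["cy"]+s["fy"]*q[1]/q[2]
E
python3 - <<'E'
import pickle,numpy as np
from geo import *
d=pickle.load(open("s0.pkl","rb"))
f=lambda u,o:((u[0]+.5)/5-.5+o[0],(u[1]+.5)/5-.5+o[1])
T=lambda u,z:cast(d["top"],f(u,(290,195)),z)
S=lambda u,z:cast(d["side"],f(u,(275,195)),z)
h=T((353,192),113);t=T((611,303),80);print("handle",h,S((308,97),113),"trip",t,S((500,65),80))
e1,e2=T((176,82),68),T((133,195),68);print("face",(e1+e2)/2,np.degrees(np.arctan2(*(e1-e2)[:2][::-1]))-90)
b=T((120,124),68);print("bracket mid",b)
for p,q in((h,t),(t,b),(t,(e1+e2)/2)):
    v=(p-q)[:2] if p is h else (q-p)[:2];print(np.linalg.norm(v),np.degrees(np.arctan2(v[1],v[0])))
# base plate corners z=12
c=[T(u,12) for u in((97,50),(38,200),(628,422),(680,268))]
print(c);m=(c[0]+c[1])/2-(c[2]+c[3])/2;print(np.degrees(np.arctan2(m[1],m[0])),np.linalg.norm(m[:2]))
E
```

```text
handle [545.31828647 -18.46084527 113.        ] [545.51898693 -21.36249779 113.        ] trip [ 494.37192414 -149.81629841   80.        ] [ 489.91355077 -146.69963118   80.        ]
face [581.30046766  79.52398568  68.        ] -110.48414123781552
bracket mid [588.79692858  97.28237376  68.        ]
140.88927178654757 68.80116027271264
264.52567976502576 69.08640289990576
245.2621813221466 69.24141845025954
[array([641.03981904, 111.05996731,  12.        ]), array([558.89022897, 142.29191513,  12.        ]), array([ 439.89747789, -169.43370613,   12.        ]), array([ 521.80141676, -199.59333405,   12.        ])]
69.0543984881409 333.2077451667021
```

Call:
step_arm:
  delta_pos:
    - [0.12,0.185,0]
    - [0.12,0.185,0]
    - [0.12,0.185,0]
    - [0.12,0.185,0]
    - [0.12,0.185,0]
    - [0.12,0.185,0]
    - [0.12,0.185,0]
    - [0.12,0.185,0]
  spin: [0.018,0.018,0.018,0.018,0.018,0.018,0.018,0.018]
  gripper: -1
  squeeze: 40

```text
time: 1.1
tool_pos: [367.3, -276.5, 230.9]
tcp_rot: [-180.0, -0.0, 43.0]
ft_force: [0.7, -1.1, 0.1]
finger_gap: 0.0
grip_force: 0.0
```

Call:
step_arm:
  delta_pos:
    - [0.12,0.185,0]
    - [0.12,0.185,0]
    - [0.12,0.185,0]
    - [0.12,0.185,0]
    - [0.12,0.185,0]
    - [0.12,0.185,0]
    - [0.12,0.185,0]
    - [0,0,0]
  spin: [0.018,0.018,0.018,0.018,0.018,0.018,0.018,0.02]

```text
time: 2.1
tool_pos: [535.6, -16.2, 230.6]
tcp_rot: [-179.9, -0.0, 69.5]
ft_force: [0.0, -0.5, 0.5]
finger_gap: 0.1
grip_force: 0.0
```

Call:
step_arm:
  delta_pos:
    - [0.06,0.085,0]
    - [0.06,0.085,0]
    - [0,0,-0.2]
    - [0,0,-0.2]
    - [0,0,-0.1]
    - [0,0,0]
    - [0,0,0]
  spin: [0,0,0,0,0,0,0]

```text
time: 2.98
tool_pos: [560.2, 15.1, 133.1]
tcp_rot: [179.9, -0.0, 69.1]
ft_force: [0.5, -0.3, -0.0]
finger_gap: -0.1
grip_force: 0.0
```

Run:
```python
from bench import r
import cv2
from geo import *
t=r.snapshot("top");s=r.snapshot("side");q=r.sense();P=q["tool_pos"];print(P,q["tcp_rot"],px(t,P),px(s,P))
a=cv2.resize(t["pixels"][195:285,290:435],None,fx=4,fy=4,interpolation=2)
b=cv2.resize(s["pixels"][165:270,275:400],None,fx=4,fy=4,interpolation=2)
c=np.zeros((420,1080,3),np.uint8);c[:360,:580]=a;c[:420,580:]=b
cv2.imwrite("pics/c.png",cv2.resize(c,(800,311)))
```

```text
[560.36267418  14.95952991 133.46310201] [ 1.79814108e+02 -5.93209622e-02  6.91321364e+01] (np.float64(346.95168849107137), np.float64(225.4381523706511)) (np.float64(324.88715535406385), np.float64(213.63636705228095))
```

View pics/c.png

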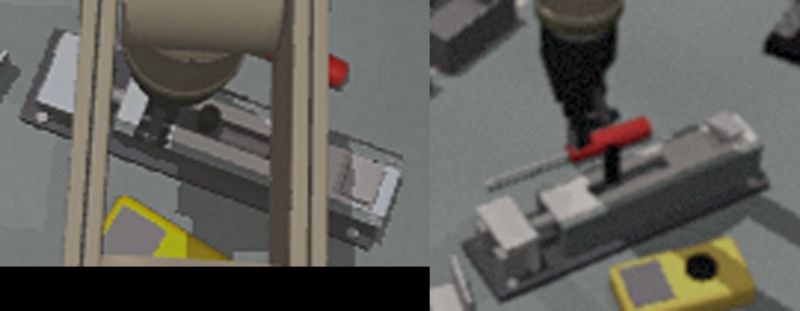

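The fingers are over the bracket side of the handle (tip at about (150,130), handle at (208,118) in the left panel), with free space below. I'll descend and approach.

Call:
step_arm:
  delta_pos:
    - [0,0,-0.1]
    - [0,0,-0.1]
    - [0,0,-0.065]
    - [-0.007,-0.019,0]
    - [-0.007,-0.019,0]
    - [-0.007,-0.019,0]
    - [0,0,0]
    - [0,0,0]
  spin: [0,0,0,0,0,0,0,0]

```text
time: 4.08
tool_pos: [555.0, 3.6, 78.7]
tcp_rot: [180.0, -0.0, 69.1]
ft_force: [-0.6, 0.3, -0.1]
finger_gap: -0.1
grip_force: 0.0
```

Call:
step_arm:
  delta_pos:
    - [-0.0036,-0.0094,0]
    - [-0.0036,-0.0094,0]
    - [-0.0036,-0.0094,0]
    - [-0.0036,-0.0094,0]
    - [0,0,0]
  spin: [0,0,0,0,0]

```text
time: 4.7
tool_pos: [551.8, -3.9, 78.3]
tcp_rot: [-180.0, -0.0, 69.1]
ft_force: [0.5, 0.5, -0.7]
finger_gap: 0.0
grip_force: 0.3
```

Call:
step_arm:
  delta_pos:
    - [-0.0036,-0.0094,0]
    - [-0.0036,-0.0094,0]
    - [-0.0036,-0.0094,0]
    - [0,0,0]
  spin: [0,0,0,0]

```text
time: 5.2
tool_pos: [549.7, -9.6, 78.3]
tcp_rot: [-180.0, -0.0, 69.1]
ft_force: [0.2, 3.1, -0.9]
finger_gap: 0.2
grip_force: 1.4
```

Call:
step_arm:
  delta_pos:
    - [-0.0036,-0.0094,0]
    - [-0.0036,-0.0094,0]
    - [-0.0036,-0.0094,0]
    - [0,0,0]
  spin: [0,0,0,0]

```text
time: 5.7
tool_pos: [547.5, -15.1, 78.3]
tcp_rot: [180.0, -0.0, 69.1]
ft_force: [0.8, 4.8, -1.2]
finger_gap: 0.1
grip_force: 2.4
```

Call:
step_arm:
  delta_pos:
    - [-0.0036,-0.0094,0]
    - [-0.0036,-0.0094,0]
    - [-0.0036,-0.0094,0]
    - [0,0,0]
  spin: [0,0,0,0]

```text
time: 6.2
tool_pos: [545.6, -20.4, 78.3]
tcp_rot: [180.0, -0.1, 69.2]
ft_force: [3.2, 4.9, -1.2]
finger_gap: -0.3
grip_force: 3.4
```

Call:
step_arm:
  delta_pos:
    - [-0.0018,-0.0047,0]
    - [-0.0018,-0.0047,0]
    - [-0.0018,-0.0047,0]
    - [0,0,0]
    - [0,0,0]
  spin: [0,0,0,0,0]

```text
time: 6.82
tool_pos: [544.7, -22.8, 78.4]
tcp_rot: [180.0, -0.1, 69.2]
ft_force: [3.0, 8.8, -1.6]
finger_gap: -0.2
grip_force: 4.4
```

Call:
step_arm:
  delta_pos:
    - [-0.0018,-0.0047,0]
    - [-0.0018,-0.0047,0]
    - [-0.0018,-0.0047,0]
    - [0,0,0]
    - [0,0,0]
  spin: [0,0,0,0,0]

```text
time: 7.45
tool_pos: [543.7, -25.3, 78.3]
tcp_rot: [180.0, -0.1, 69.2]
ft_force: [4.7, 9.7, -1.3]
finger_gap: -0.3
grip_force: 5.0
```

Call:
step_arm:
  delta_pos:
    - [-0.0018,-0.0047,0]
    - [-0.0009,-0.0024,0]
    - [0,0,0]
    - [0,0,0]
  spin: [0,0,0,0]

```text
time: 7.95
tool_pos: [543.2, -26.6, 78.4]
tcp_rot: [180.0, -0.1, 69.2]
ft_force: [4.8, 9.0, -2.4]
finger_gap: -0.0
grip_force: 5.5
```

Call:
step_arm:
  delta_pos:
    - [-0.0018,-0.0047,0]
    - [-0.0009,-0.0024,0]
    - [0,0,0]
    - [0,0,0]
  spin: [0,0,0,0]

```text
time: 8.45
tool_pos: [542.7, -27.9, 78.4]
tcp_rot: [180.0, -0.1, 69.2]
ft_force: [5.8, 10.3, -2.7]
finger_gap: 0.1
grip_force: 5.8
```

Call:
step_arm:
  delta_pos:
    - [-0.0018,-0.0047,0]
    - [-0.0009,-0.0024,0]
    - [0,0,0]
    - [0,0,0]
  spin: [0,0,0,0]

```text
time: 8.95
tool_pos: [542.2, -29.2, 78.4]
tcp_rot: [180.0, -0.1, 69.2]
ft_force: [6.0, 11.2, -3.0]
finger_gap: -0.1
grip_force: 6.0
```

Call:
step_arm:
  delta_pos:
    - [-0.0018,-0.0047,0]
    - [-0.0009,-0.0024,0]
    - [0,0,0]
    - [0,0,0]
  spin: [0,0,0,0]

```text
time: 9.45
tool_pos: [541.7, -30.5, 78.4]
tcp_rot: [180.0, -0.2, 69.2]
ft_force: [5.7, 10.3, -2.7]
finger_gap: -0.2
grip_force: 6.3
```

Call:
step_arm:
  delta_pos:
    - [-0.0018,-0.0047,0]
    - [-0.0009,-0.0024,0]
    - [0,0,0]
    - [0,0,0]
  spin: [0,0,0,0]

```text
time: 9.95
tool_pos: [541.2, -31.9, 78.4]
tcp_rot: [180.0, -0.2, 69.2]
ft_force: [7.0, 12.0, -2.6]
finger_gap: -0.0
grip_force: 6.6
```

Call:
step_arm:
  delta_pos:
    - [-0.0018,-0.0047,0]
    - [-0.0009,-0.0024,0]
    - [0,0,0]
    - [0,0,0]
  spin: [0,0,0,0]

```text
time: 10.45
tool_pos: [540.7, -33.3, 78.4]
tcp_rot: [180.0, -0.2, 69.2]
ft_force: [6.8, 11.5, -2.5]
finger_gap: -0.1
grip_force: 6.5
```

Call:
step_arm:
  delta_pos:
    - [-0.0018,-0.0047,0]
    - [-0.0009,-0.0024,0]
    - [0,0,0]
    - [0,0,0]
  spin: [0,0,0,0]

```text
time: 10.95
tool_pos: [540.1, -34.7, 78.4]
tcp_rot: [180.0, -0.2, 69.2]
ft_force: [6.0, 11.3, -3.0]
finger_gap: -0.3
grip_force: 6.5
```

Call:
step_arm:
  delta_pos:
    - [-0.0018,-0.0047,0]
    - [0,0,0]
    - [0,0,0]
  spin: [0,0,0]

```text
time: 11.32
tool_pos: [539.8, -35.7, 78.4]
tcp_rot: [180.0, -0.2, 69.2]
ft_force: [5.4, 11.7, -3.3]
finger_gap: 0.1
grip_force: 6.5
```

Call:
step_arm:
  delta_pos:
    - [-0.0018,-0.0047,0]
    - [0,0,0]
    - [0,0,0]
  spin: [0,0,0]

```text
time: 11.7
tool_pos: [539.4, -36.6, 78.4]
tcp_rot: [180.0, -0.2, 69.2]
ft_force: [5.7, 11.9, -2.6]
finger_gap: 0.2
grip_force: 6.7
```

Call:
step_arm:
  delta_pos:
    - [-0.0018,-0.0047,0]
    - [0,0,0]
    - [0,0,0]
  spin: [0,0,0]

```text
time: 12.08
tool_pos: [539.0, -37.5, 78.4]
tcp_rot: [180.0, -0.2, 69.2]
ft_force: [6.5, 11.1, -3.1]
finger_gap: 0.0
grip_force: 6.7
```

Call:
step_arm:
  delta_pos:
    - [0.0018,0.0047,0]
    - [0.0018,0.0047,0]
    - [0.0018,0.0047,0]
    - [0,0,0]
    - [0,0,0]
  spin: [0,0,0,0,0]

```text
time: 12.7
tool_pos: [540.1, -34.7, 78.4]
tcp_rot: [180.0, -0.2, 69.2]
ft_force: [6.1, 11.5, -3.3]
finger_gap: 0.0
grip_force: 6.4
```

Call:
step_arm:
  delta_pos:
    - [0.0018,0.0047,0]
    - [0.0018,0.0047,0]
    - [0,0,0]
    - [0,0,0]
  spin: [0,0,0,0]

```text
time: 13.2
tool_pos: [540.8, -32.9, 78.4]
tcp_rot: [180.0, -0.2, 69.2]
ft_force: [5.7, 11.3, -3.7]
finger_gap: 0.1
grip_force: 6.3
```

Call:
step_arm:
  delta_pos:
    - [-0.0018,-0.0047,0]
    - [-0.0018,-0.0047,0]
    - [-0.0018,-0.0047,0]
    - [-0.0018,-0.0047,0]
    - [-0.0018,-0.0047,0]
    - [0,0,0]
    - [0,0,0]
  spin: [0,0,0,0,0,0,0]

```text
time: 14.08
tool_pos: [539.0, -37.5, 78.4]
tcp_rot: [180.0, -0.2, 69.2]
ft_force: [5.5, 11.3, -3.6]
finger_gap: 0.2
grip_force: 6.6
```

Call:
step_arm:
  delta_pos:
    - [-0.0018,-0.0047,0]
    - [0,0,0]
    - [0,0,0]
  spin: [0,0,0]

```text
time: 14.45
tool_pos: [538.7, -38.5, 78.4]
tcp_rot: [180.0, -0.2, 69.2]
ft_force: [5.4, 11.1, -2.1]
finger_gap: 0.1
grip_force: 6.5
```

Call:
step_arm:
  delta_pos:
    - [-0.0018,-0.0047,0]
    - [0,0,0]
    - [0,0,0]
  spin: [0,0,0]

```text
time: 14.82
tool_pos: [538.3, -39.6, 78.4]
tcp_rot: [180.0, -0.2, 69.2]
ft_force: [5.2, 10.8, -2.7]
finger_gap: -0.4
grip_force: 6.1
```

Call:
step_arm:
  delta_pos:
    - [-0.0018,-0.0047,0]
    - [0,0,0]
    - [0,0,0]
  spin: [0,0,0]

```text
time: 15.2
tool_pos: [537.7, -40.9, 78.3]
tcp_rot: [180.0, -0.1, 69.2]
ft_force: [4.3, 9.1, -2.9]
finger_gap: -0.1
grip_force: 5.2
```

Run:
```python
from bench import r
import cv2
from geo import *
s=r.snapshot("side");t=r.snapshot("top");q=r.sense();P=q["tool_pos"];print(P,q["ft_force"],q["wrist_torque"])
b=cv2.resize(s["pixels"][175:265,285:400],None,fx=5,fy=5,interpolation=2)
a=cv2.resize(t["pixels"][205:275,330:430],None,fx=2,fy=2,interpolation=2);b[:140,375:575]=a
cv2.imwrite("pics/d.png",b)
```

```text
[537.77133442 -40.89018895  78.35078073] [ 5.56910541  9.49120547 -2.70182944] [ 1.45708694 -0.80781927 -0.00656226]
```

View pics/d.png

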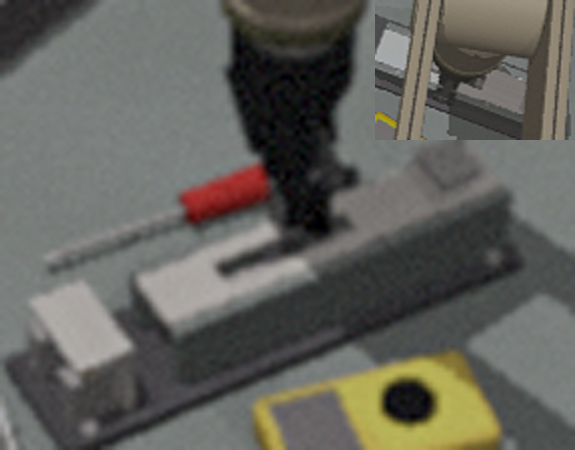

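The fingers at about (310,225) sit right against the handle, whose top shows at about (340,178). It is still in contact and well drawn back, and the force is now falling, so the click should be close. I'll carry on in small steps.

Call:
step_arm:
  delta_pos:
    - [-0.0018,-0.0047,0]
    - [0,0,0]
    - [0,0,0]
  spin: [0,0,0]

```text
time: 15.68
tool_pos: [537.7, -41.1, 78.4]
tcp_rot: [180.0, -0.2, 69.2]
ft_force: [6.2, 13.1, -3.4]
finger_gap: -0.1
grip_force: 7.1
```

The force jumped while the tool barely moved, so the rubber stop is touched and the catch is passed. I'll ease forward.

Call:
step_arm:
  delta_pos:
    - [0.0018,0.0047,0]
    - [0.0018,0.0047,0]
    - [0.0018,0.0047,0]
    - [0,0,0]
    - [0,0,0]
  spin: [0,0,0,0,0]

```text
time: 16.3
tool_pos: [537.8, -40.5, 78.3]
tcp_rot: [-180.0, 0.0, 69.1]
ft_force: [0.3, 0.6, 0.3]
finger_gap: 0.0
grip_force: 0.2
```

Call:
step_arm:
  delta_pos:
    - [0.0018,0.0047,0]
    - [0.0018,0.0047,0]
    - [0,0,0]
    - [0,0,0]
  spin: [0,0,0,0]

```text
time: 16.8
tool_pos: [538.7, -38.2, 78.3]
tcp_rot: [-180.0, 0.0, 69.2]
ft_force: [0.2, -0.5, -0.2]
finger_gap: -0.2
grip_force: 0.0
```

The load is gone, so it's cocked. I'll retreat, lift, wait, then go over the trip plate.

Call:
step_arm:
  delta_pos:
    - [0.018,0.047,0]
    - [0.018,0.047,0]
    - [0,0,0.15]
    - [0,0,0.2]
    - [0,0,0]
    - [0,0,0]
    - [0,0,0]
    - [0,0,0]
  spin: [0,0,0,0,0,0,0,0]

```text
time: 17.8
tool_pos: [545.2, -19.3, 147.0]
tcp_rot: [-179.9, 0.0, 69.1]
ft_force: [-0.1, -0.5, -0.1]
finger_gap: 0.3
grip_force: 0.0
```

Call:
step_arm:
  delta_pos:
    - [-0.065,-0.16,0]
    - [-0.065,-0.16,0]
    - [-0.065,-0.165,0]
    - [-0.067,-0.165,0]
    - [0,0,-0.1]
    - [0,0,-0.1]
    - [0,0,0]
    - [0,0,0]
  spin: [0,0,0,0,0,0,0,0]

```text
time: 18.8
tool_pos: [493.7, -149.4, 108.7]
tcp_rot: [180.0, -0.0, 69.2]
ft_force: [-0.2, -0.7, -0.1]
finger_gap: -0.0
grip_force: 0.0
```

Run:
```python
from bench import r
import cv2
from geo import *
s=r.snapshot("side");t=r.snapshot("top");q=r.sense();P=q["tool_pos"];print(P,q["ft_force"])
b=cv2.resize(s["pixels"][175:265,285:400],None,fx=5,fy=5,interpolation=2)
a=cv2.resize(t["pixels"][205:275,330:430],None,fx=2,fy=2,interpolation=2);b[310:,375:575]=a
cv2.imwrite("pics/e.png",b)
```

```text
[ 494.22220404 -149.61353027  109.36992663] [ 0.47129356 -0.46983908  0.0258681 ]
```

View pics/e.png

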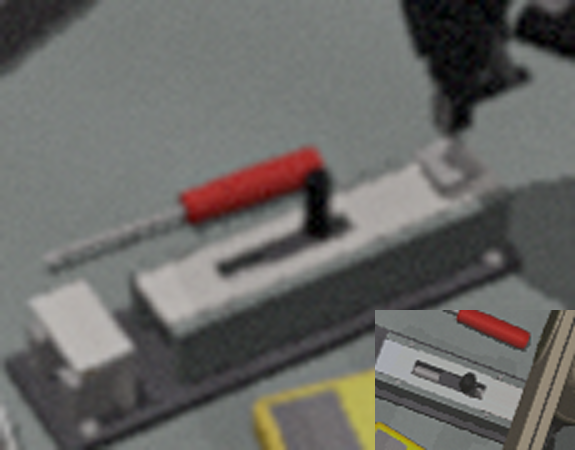

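The handle stands cocked at about (320,200) with nothing touching it, and the fingertip (455,125) is over the trip plate (450,165). Now I'll press.

Call:
step_arm:
  delta_pos:
    - [0,0,-0.08]
    - [0,0,-0.05]
    - [0,0,-0.01]
    - [0,0,-0.01]
    - [0,0,-0.01]
    - [0,0,0]
    - [0,0,0]
  spin: [0,0,0,0,0,0,0]

```text
time: 19.77
tool_pos: [493.8, -149.6, 76.7]
tcp_rot: [180.0, 0.0, 69.1]
ft_force: [-1.2, 1.6, 3.6]
finger_gap: -0.1
grip_force: 1.7
```

Call:
step_arm:
  delta_pos:
    - [0,0,-0.01]
    - [0,0,0]
    - [0,0,0]
  spin: [0,0,0]

```text
time: 20.15
tool_pos: [493.7, -149.6, 74.5]
tcp_rot: [180.0, 0.0, 69.1]
ft_force: [-0.3, 0.1, 4.0]
finger_gap: -0.0
grip_force: 2.1
```

Call:
step_arm:
  delta_pos:
    - [0,0,-0.008]
    - [0,0,0]
    - [0,0,0]
    - [0,0,0]
  spin: [0,0,0,0]

```text
time: 20.65
tool_pos: [493.7, -149.5, 72.8]
tcp_rot: [180.0, 0.0, 69.1]
ft_force: [0.4, -1.2, 4.5]
finger_gap: -0.1
grip_force: 2.4
```

Run:
```python
from bench import r
import cv2
from geo import *
s=r.snapshot("side");t=r.snapshot("top");q=r.sense();P=q["tool_pos"];print(P,q["ft_force"])
b=cv2.resize(s["pixels"][175:265,285:400],None,fx=5,fy=5,interpolation=2)
a=cv2.resize(t["pixels"][200:255,300:380],None,fx=3,fy=3,interpolation=2);b[285:,335:575]=a
cv2.imwrite("pics/f.png",b)
```

```text
[ 493.69353589 -149.5169018    72.82973352] [0.50615469 0.33515757 4.8353357 ]
```

View pics/f.png

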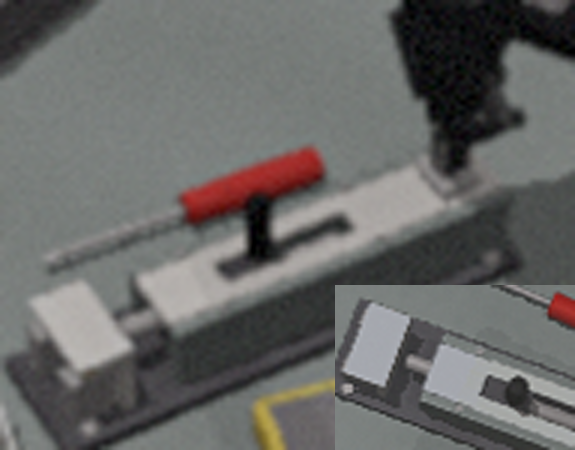

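It fired: the handle is forward at about (260,225) and no brass shows in front of the nose. I'll lift away and check the pin.

Call:
step_arm:
  delta_pos:
    - [0,0,0.05]
    - [0,0,0.15]
    - [0,0,0.2]
    - [0,0,0.2]
    - [0,0,0]
    - [0,0,0]
    - [0,0,0]
  spin: [0,0,0,0,0,0,0]

```text
time: 21.62
tool_pos: [492.4, -149.0, 190.9]
tcp_rot: [-179.8, -0.0, 69.1]
ft_force: [0.6, 0.7, 0.2]
finger_gap: -0.1
grip_force: 0.0
```

Run:
```python
from bench import r
import cv2,pickle
from geo import *
o=pickle.load(open("s0.pkl","rb"))["top"]["pixels"]
t=r.snapshot("top");s=r.snapshot("side")
f=lambda i:cv2.resize(i[205:245,300:372],None,fx=8,fy=8,interpolation=2)
c=np.vstack([f(o),f(t["pixels"])])[:590]
c=np.hstack([c,np.zeros((590,224,3),np.uint8)]);k=cv2.resize(s["pixels"][195:250,330:386],None,fx=4,fy=4,interpolation=2);c[:220,576:]=k
cv2.imwrite("pics/g.png",c)
```

```text
(no output)
```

View pics/g.png

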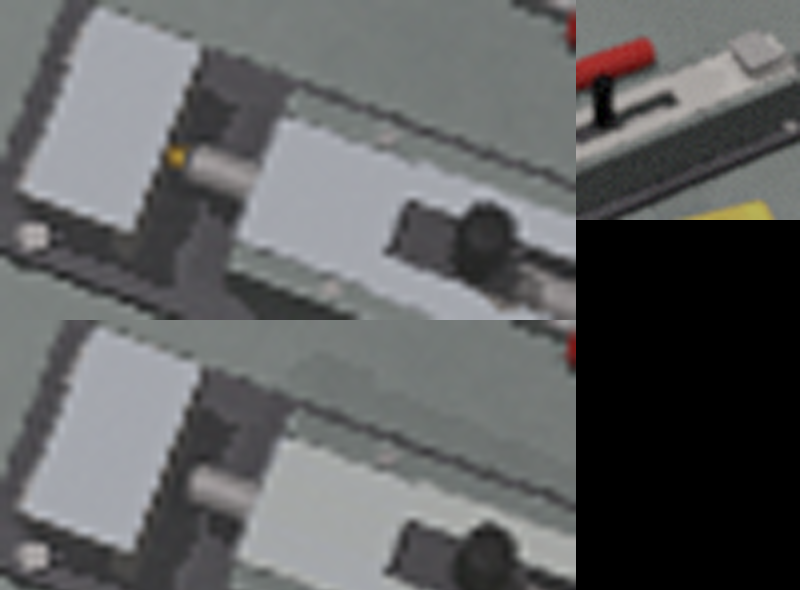

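The brass pin head, visible before at (177,157), is gone, so the pin is flush. The handle is back at its rest place (485,560, against 485,240 earlier) and the trip plate is up at (757,52). Handing in.

```bash
python3 -c "
from bench import r
print(r.hand_in())"
```

```text
the job is handed in; nothing more can be done
None
```

I cocked the striker gently and it held on its own, then fired it with the trip plate and handed the job in at about 22 s; the last pictures show the pin flush, the handle forward at rest and the trip plate up, though the hand-in returned no verdict.

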